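Make up two showcase trays of museum pieces

TASK

Make up the two showcase trays: the brown jug (in the smaller round cut-out) and the silver medal (in the larger round one) go in the green tray; the bronze medal (round cut-out) and the brass angle stand (rectangular cut-out) go in the burgundy tray, each set down gently and upright, flat on the floor of its cut-out. The stand is still held in the gluing fixture: swing the red handle of the toggle clamp all the way back, so that the clamp's arm flips up past vertical and stays open, then lift the stand out. Leave the gilt medal and the grey jug where they are.

Things in the scene. Friction and masses are not known exactly. Their poses are not given: they have to be found in the camera images.
- tray_green: Fixed packing tray 240 (x) x 120 (y) mm, wooden rim 21 mm high, dark green foam with its top 18 mm above the table. Origin: centre of the underside, z up. Two cut-outs 6 mm deep, pale floors 12 mm above the table: round, 76 mm across, centred at x +60, y 0 mm (silver medal); round, 60 mm across, centred at x -60, y 0 mm (brown jug).
- tray_red: Fixed packing tray 240 (x) x 120 (y) mm, wooden rim 21 mm high, burgundy foam with its top 18 mm above the table. Origin: centre of the underside, z up. Two cut-outs 6 mm deep, pale floors 12 mm above the table: round, 76 mm across, centred at x +60, y 0 mm (bronze medal); rectangular, 60 (x) x 86 (y) mm, centred at x -60, y 0 mm (stand, its 70 mm side along tray y, either way round).
- jug_brown: Brown stoneware jug, loose, 0.22 kg, 90 mm tall: foot 44 mm across, belly 66 mm at 32 mm height, neck 45 mm at 66 to 84 mm height, rim 49 mm; a loop handle on its +x side reaches 49 mm from the axis at 44 to 82 mm height. Origin: centre of the underside, z up. Easily gripped from above across the neck, along its y.
- jug_grey: Blue-grey stoneware jug of the same form and size as the brown one. It is not wanted: leave it where it stands. Origin: centre of its underside, z up.
- medal_bronze: Dark brown bronze medal in a round black capsule, loose, 60 mm across, 14 mm thick, about 0.13 kg, lying face up. Origin: centre of its underside, z up.
- medal_silver: Silver medal in a round black capsule, loose, 60 mm across, 14 mm thick, about 0.13 kg, lying face up. Origin: centre of its underside, z up.
- medal_gilt: Gilt (golden yellow) medal in a capsule like the others. It is not wanted: leave it where it lies. Origin: centre of its underside, z up.
- stand: Brass angle, loose, 0.14 kg: plate 70 (x) x 44 (y) x 6 mm; at its +x end a leg 8 mm thick (x +27 to +35 mm), 44 mm wide, top 56 mm above the underside; grip it across the 8 mm. Origin: centre of the underside, z up. At the start on the fixture's board (underside 16 mm above the table) between fences 5 mm high, the clamp's foot on the plate at x -12 mm; once freed it lifts straight up.
- clamp_grip (a point): Point in the red grip of the clamp's handle, 85 mm along its z axis from the handle's pivot (44 mm above the table). y: hinge axis. While clamped the handle stands upright and x points level from it to the stand, along the stand's x. The grip is 14 mm wide along y, 13 mm along x, from 33 mm below this point to 19 mm above it.
- clamp_handle (a joint): Angle of the handle (rad): 0 clamped, handle upright, arm locked down on the stand; grows as the grip is swung about the pivot away from the stand and down, to 1.39 fully open. A linkage lifts the arm, slowly at first, past vertical (118 degrees from clamped) at the end. Friction of 0.12 N m holds it where it is left.
Not all that is in view belongs to the job. Leave any pink or purple look-alike of the stand alone.

How it is judged:
By the outcome, as a careful person would: the job done as asked, in the order asked, and still so for the second after the job is handed in, with the robot touching nothing.
It also fails if it takes over 128 s, if anything falls off the work surface, if the arm or the gripper's body presses on something with over 40 N, if the wrist force passes 120 N, or if a joint passes its speed limit or range.

ROBOT

A 6-joint arm with a two-finger parallel gripper is mounted at the origin on the work surface. World frame = base frame: x ahead of the robot, y to its left, z up, the work surface at z = 0. Lengths are in m, angles in rad, forces in N, time in s.
With the tool pointing down it reaches from about 0.325 to 0.9 m from the base axis. Payload 6.1 kg.
Tool frame: the origin (TCP) lies on the mounting face of the last link; the fingertips stand 182 mm ahead of it and the grasp point (between the pads) lies 164 mm ahead of it; z points along the fingers, y is the direction in which the jaws open and shut (so a half turn about z gives the same grasp; the last joint's range is limited). The gripper opens to 87 mm and grips with 3 to 60 N. Pads are 19 mm wide; open, the fingers measure 117 mm over their backs; the gripper's body (75 mm by 190 mm) begins 51 mm behind the grasp point.
Start: joints at [1.05, 0.22, 1.526, -0, 1.395, -0.126], TCP at [0.24, 0.577, 0.405] pointing down, gripper open.
Joint ranges: [-2.98, 2.98], [-0.91, 2.08], [0.09, 2.57], [-1.24, 4.39], [0.2, 2.65], [-2.68, 2.68]. Speed limits (rad/s): [2.57, 2.57, 3.01, 3.14, 3.14, 3.14].

INTERFACE

Orientations are given as a rotation vector (axis times angle).
In Python, from bench import r gives the robot as it stands. The module is installed in compiled form; this text tells all that it offers.
- The arm moves only by the shell command python3 -m pendant 'ROWS' [OPENING] [FORCE]. ROWS is JSON, a list of rows, each a list of 2 entries, a list of its own where there are three numbers: the shift along the tool's x, y, z in m, then the turn about the tool's z in degrees. In form: [[[dx, dy, dz], turn], ...]. A call has 1 to 5 rows; each row is the pose to reach, as a shift and turn from the pose commanded when the call began, along the tool's axes at that moment; what a row does not reach only later rows make up. A row lasts 1/8 s, in which the tool goes at most 62.5 mm and 10.7 degrees, less where a joint would pass 70% of its speed; a pose out of reach is approached as far as the arm can. A call with a gripper value outside its range is refused whole. OPENING is the opening, from 0 (shut) to 1 (fully open), set as the call begins (- or left out, the last holds). The fingers move at their own pace and stop on an object; FORCE is the grip in N (left out, the last holds). Time passes only in rows, so rows that repeat a pose let the fingers close. It gives the time, the measured TCP pose, the force and the opening at its end, in the units of the state.
- r.get_obs(): the state, without advancing time (a new reading comes with each control period).
- r.get_image(name): name is "scene" or "top"; returns the picture (400x640x3 uint8, red, green, blue); there is no depth.
- r.camera_params(name): a dict with "fx", "fy", "cx", "cy" (pixels), "R" (3x3) and "t" (3): a world point X has camera coordinates R X + t. Camera axes: x right, y down, z forward; pixel columns grow to the right and rows downward; lengths in m; the calibration is good to about 2 mm. A picture is of the moment at which its call begins. camera_params takes no time and is no camera call.
- r.sign_off(): hands the job in, once; it reports no verdict.
The state is a dict: "time_s": time; "joint_pos": joint angles; "dq": joint speeds; "joint_torque": joint torques, N m; "ee_pos": TCP position; "tcp_rot": TCP orientation; "wrist_force": force on the tool from outside, world axes, zero at the start; "wrist_torque": the same for the moment, N m; "width": opening from 0.0 (shut) to 1.0 (fully open).
Only numpy, scipy, OpenCV 4.12 (cv2) and the standard library are available. Lean on these libraries where they do the work, as an engineer would, in place of code of your own. Each camera call takes 0.05 s, during which the arm holds its last target. There are 200 camera calls.

## Working session

There is one attempt and no reset: what is moved stays moved. The work goes in short steps, Python scripts to look and compute and a shell command to move; the robot and the scene stay as the last step left them, time stands still between calls to the robot, and variables do not carry over. Pictures are saved under pics/ and viewed, on a budget of 14 in all, crops included, one or two more only if the job needs it, and the job is handed in when it is done.

```bash
mkdir -p pics; ls; python3 - <<'E'
from bench import r
import cv2,numpy as np
for n in("scene","top"):
    im=r.get_image(n); cv2.imwrite(f"pics/{n}0.png",im[:,:,::-1]); p=r.camera_params(n)
    print(n,p["fx"],p["cx"],p["cy"],np.round(p["R"],3).tolist(),np.round(p["t"],3), np.round(-np.array(p["R"]).T@p["t"],3))
o=r.get_obs();print(o["time_s"],o["ee_pos"],o["tcp_rot"],o["width"])
E
```

```text
pics
scene 397.80973657991836 321.89807368808573 203.00532521790814 [[0.852, 0.524, 0.016], [0.289, -0.444, -0.848], [-0.437, 0.727, -0.529]] [-0.541 -0.074  1.378] [ 1.085 -0.751  0.675]
top 360.8246703682294 321.39938128342806 199.44648637628862 [[-0.019, -0.999, -0.027], [-0.992, 0.023, -0.126], [0.127, 0.024, -0.992]] [0.021 0.615 0.972] [ 0.487 -0.016  1.043]
0.1 [0.2402712  0.57670132 0.40376562] [-6.15963534e-01 -3.08007363e+00  2.63420284e-03] 1.0024368052983146
```

View pics/top0.png

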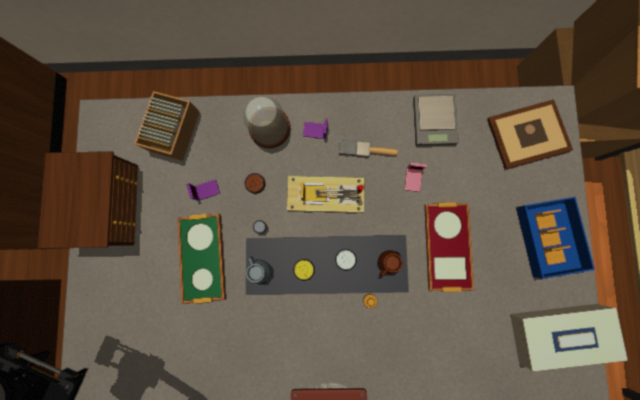

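View pics/scene0.png

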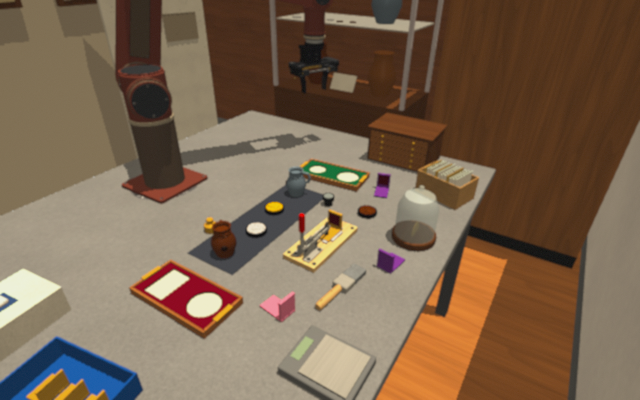

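Candidates (top view pixels):
- Brown jug: (390,263). The grey jug is at (257,271), and the small orange thing at (370,300) is not a jug.
- Silver medal: (346,260). The gilt medal is at (304,270), and there's a small grey item at (260,228).
- Bronze medal: (255,183).
- Stand: (325,193) in the fixture. The look-alikes are purple at (203,190) and (316,130) and pink at (414,177).

I'll check these in one close crop.

```bash
cat > h.py <<'E'
import numpy as np,cv2
from bench import r
from scipy.spatial.transform import Rotation as Ro
def ray(n,u,v,z):
    p=r.camera_params(n);R=np.array(p["R"]);c=-R.T@p["t"]
    d=R.T@np.array([(u-p["cx"])/p["fx"],(v-p["cy"])/p["fy"],1]);return c+d*(z-c[2])/d[2]
def pix(n,X):
    p=r.camera_params(n);x=np.array(p["R"])@X+p["t"];return np.array([p["fx"]*x[0]/x[2]+p["cx"],p["fy"]*x[1]/x[2]+p["cy"]])
def save(n,name,box,k):
    x0,y0,x1,y1=box;im=r.get_image(n)[y0:y1,x0:x1,::-1];cv2.imwrite(f"pics/{name}.png",cv2.resize(im,None,fx=k,fy=k,interpolation=cv2.INTER_CUBIC))
def blobs(im,lo,hi,box,amin=30):
    x0,y0,x1,y1=box;h=cv2.cvtColor(im,cv2.COLOR_RGB2HSV);m=cv2.inRange(h,np.array(lo),np.array(hi))
    k=np.zeros_like(m);k[y0:y1,x0:x1]=m[y0:y1,x0:x1]
    cs,_=cv2.findContours(k,cv2.RETR_EXTERNAL,cv2.CHAIN_APPROX_NONE);return [c for c in cs if cv2.contourArea(c)>amin]
def go(P,ax,rot=None):
    "shift+turn in tool axes: TCP to P (world), tool y along heading ax (deg)"
    o=r.get_obs();R=Ro.from_rotvec(o["tcp_rot"]).as_matrix();e=np.array(o["ee_pos"])
    a=np.radians(ax);y=np.array([np.cos(a),np.sin(a),0])@R;t=np.degrees(np.arctan2(-y[0],y[1]))
    t=(t+90)%180-90
    return np.round(R.T@(np.array(P)-e)*1000,1),round(t,1)
E
python3 - <<'E'
from h import *
im=r.get_image("top")
cv2.imwrite("pics/c1.png",cv2.resize(im[160:310,170:480,::-1],None,fx=2.55,fy=2.55,interpolation=cv2.INTER_CUBIC))
h=cv2.cvtColor(im,cv2.COLOR_RGB2HSV)
for n,(u,v) in dict(bronze=(255,183),silver=(346,260),gilt=(304,270),jug=(390,263),grey=(257,271),floorG=(200,237),floorR=(448,225),green=(190,255),red=(435,250),table=(230,330),mat=(330,285),rim=(200,299),rimr=(450,288),grip=(361,188)).items(): print(n,h[v,u],np.round(ray("top",u,v,.014),3))
E
```

```text
bronze [ 10 183  95] [0.671 0.201 0.014]
silver [ 45  16 192] [ 0.446 -0.057  0.014]
gilt [ 27 192 187] [0.42  0.062 0.014]
jug [ 10 179 108] [ 0.435 -0.179  0.014]
grey [ 73  14 132] [0.42  0.194 0.014]
floorG [ 38  34 194] [0.518 0.359 0.014]
floorR [ 36  38 194] [ 0.538 -0.347  0.014]
green [ 69 157  91] [0.468 0.386 0.014]
red [176 208 113] [ 0.469 -0.306  0.014]
table [ 19  47 114] [0.26  0.269 0.014]
mat [ 0  3 75] [ 0.378 -0.01   0.014]
rim [ 20 191 172] [0.345 0.355 0.014]
rimr [ 18 192 179] [ 0.364 -0.341  0.014]
grip [  1 238 176] [ 0.649 -0.106  0.014]
```

View pics/c1.png

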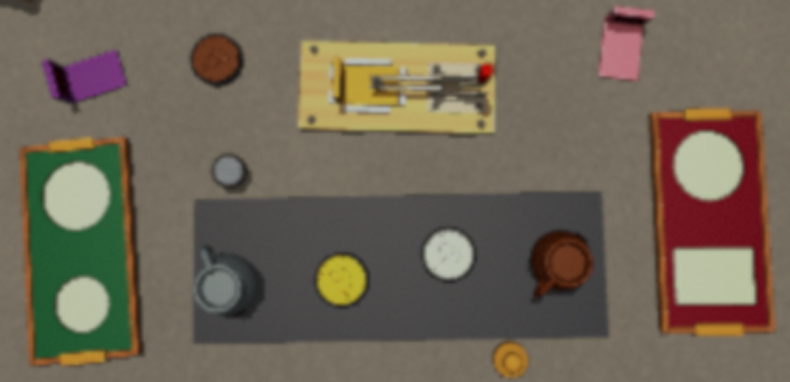

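The crop (crop pixel = 2.55 × (top pixel − (170,160))) shows:
- Bronze medal (217,59) and silver medal (448,253).
- Brown jug (565,260), with its handle at lower left, about (540,295).
- Stand in the fixture (370,83), leg at the left end (335,80).
- Red grip (487,72).

Next I'll measure these.

```bash
python3 - <<'E'
from h import *
def cen(c): 
    (x,y),(a,b),t=cv2.fitEllipse(c); M=cv2.moments(c); return M["m10"]/M["m00"],M["m01"]/M["m00"],a,b
im=r.get_image("top")
S={"green floors":((20,10,160),(60,70,255),(183,218,222,298),.012),"red floors":((20,10,160),(60,70,255),(432,205,470,286),.012),
"silver":((0,0,130),(90,60,255),(330,245,362,275),.014),"bronze":((0,130,70),(18,255,255),(240,170,272,198),.014),
"grip":((0,200,120),(8,255,255),(350,175,372,200),.145),"brassleg":((18,150,60),(32,255,255),(290,178,312,206),.072),
"brass":((18,190,100),(28,255,255),(295,180,340,206),.022)}
for k,(lo,hi,b,z) in S.items():
    for c in blobs(im,lo,hi,b,12):
        u,v,a,w=cen(c); print(k,np.round([u,v,a,w,cv2.contourArea(c)],1),np.round(ray("top",u,v,z),4))
h=cv2.cvtColor(im,cv2.COLOR_RGB2HSV)
sc=r.get_image("scene")
for k,lo,hi,b,z in [("grip",(0,180,80),(8,255,255),(290,205,312,240),.129),("grip2",(172,180,80),(180,255,255),(290,205,312,240),.129)]:
    for c in blobs(sc,lo,hi,b,5): print("scene",k,cv2.boundingRect(c),np.round(cen(c),1))
A=cv2.resize(im[172:215,282:370,::-1],None,fx=8,fy=8,interpolation=cv2.INTER_CUBIC)[:,:600]
B=cv2.resize(im[240:290,360:412,::-1],None,fx=5,fy=5,interpolation=cv2.INTER_CUBIC)
C=cv2.resize(sc[195:270,280:360,::-1],None,fx=4,fy=4,interpolation=cv2.INTER_CUBIC)
W=np.zeros((600,800,3),np.uint8)
A=cv2.resize(im[172:215,282:370,::-1],None,fx=6,fy=6,interpolation=cv2.INTER_CUBIC)
W[:258,:528]=A;W[:250,540:800]=B;W[270:570,:320]=C
D=cv2.resize(sc[215:265,200:250,::-1],None,fx=6,fy=6,interpolation=cv2.INTER_CUBIC);W[270:570,340:640]=D
cv2.imwrite("pics/m1.png",W)
E
```

```text
green floors [202.  279.   18.5  20.  288.5] [0.4001 0.351  0.012 ]
green floors [199.7 236.4  23.5  24.9 458.5] [0.52   0.3604 0.012 ]
red floors [449.8 268.   23.   35.1 581. ] [ 0.4182 -0.3448  0.012 ]
red floors [447.3 224.6  24.2  25.7 486.5] [ 0.5392 -0.3457  0.012 ]
silver [345.4 259.4  17.4  17.7 240. ] [ 0.4474 -0.0553  0.014 ]
bronze [254.1 182.4  16.3  17.5 222. ] [0.6731 0.2038 0.014 ]
brassleg [305.9 192.3  11.4  17.5 134. ] [0.6319 0.0494 0.072 ]
scene grip (299, 213, 5, 19) [301.3 221.6   3.9  23.1]
```

View pics/m1.png

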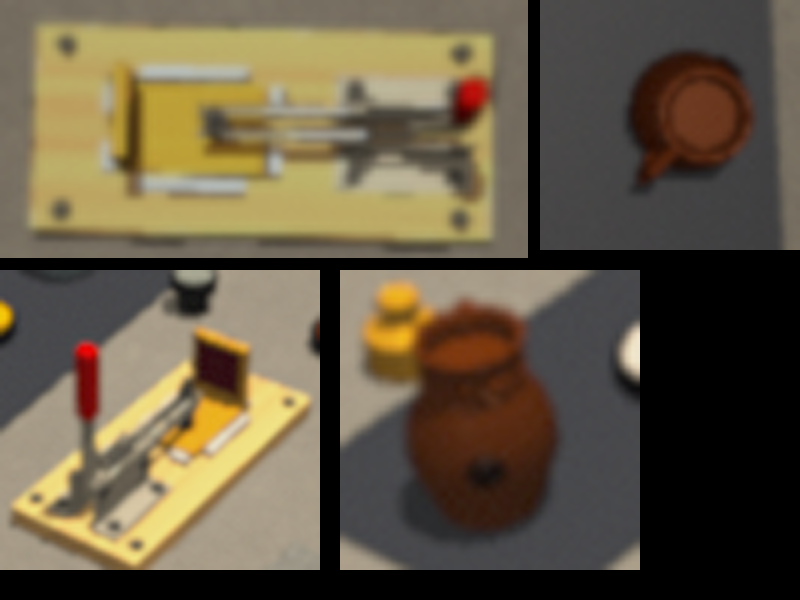

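```bash
python3 - <<'E'
from h import *
P=lambda x,y:(x/6+282,y/6+172)
J=lambda x,y:((x-540)/5+360,y/5+240)
rim=ray("top",*J(707,113),.09);t=ray("top",*J(641,184),.063)
print("jug",rim,t,np.linalg.norm((t-rim)[:2]),np.degrees(np.arctan2(*(t-rim)[1::-1])))
print("jug scene rim",ray("scene",(472-340)/6+200,(340-270)/6+215,.09))
L=ray("top",*P(121,118),.072);a=ray("top",*P(121,68),.072);b=ray("top",*P(121,168),.072)
print("leg",L,np.linalg.norm(a-b))
q=[ray("top",*P(*p),.016) for p in((38,25),(493,38),(490,240),(30,232))]
for i,j in((0,1),(3,2)): d=q[i]-q[j];print("board",np.round(q[i],3),np.degrees(np.arctan2(d[1],d[0])),np.linalg.norm(d))
print("legscene",ray("scene",(221)/4+280,(337-270)/4+195,.072))
print("griptop",ray("top",*P(471,93),.145),ray("scene",301.5,215.5,.145),"mid",ray("scene",301.4,222,.129))
print("plate", ray("top",*P(200,125),.022))
g=ray("top",202,279,.012)-ray("top",199.7,236.4,.012);print("green x axis",np.degrees(np.arctan2(-g[1],-g[0])))
g=ray("top",449.8,268,.012)-ray("top",447.3,224.6,.012);print("red x axis",np.degrees(np.arctan2(-g[1],-g[0])))
E
```

```text
jug [ 0.43976288 -0.17614676  0.09      ] [ 0.40192174 -0.14418089  0.063     ] 0.049535525078779584 139.81092519789723
jug scene rim [ 0.44956145 -0.18078616  0.09      ]
leg [0.63379915 0.05961552 0.072     ] 0.04589792726719545
board [0.689 0.104 0.016] 86.9312091950159 0.219341422760528
board [0.588 0.108 0.016] 87.7407668106932 0.21904772406469739
legscene [0.6418574  0.05826282 0.072     ]
griptop [ 0.62990128 -0.09294988  0.145     ] [ 0.63579759 -0.09791767  0.145     ] mid [ 0.63778922 -0.1016195   0.129     ]
plate [0.63710002 0.02582394 0.022     ]
green x axis 4.469234030472883
red x axis -0.34592376464733365
```

```bash
python3 - <<'E'
from h import *
o=r.get_obs();print(o["time_s"],np.round(Ro.from_rotvec(o["tcp_rot"]).as_matrix(),3).tolist())
for a in (50,230): print(go([.442,-.177,.36],a))
E
```

```text
0.25 [[-0.923, 0.385, -0.0], [0.385, 0.923, -0.001], [0.0, -0.001, -1.0]]
(array([-476.1, -618.2,   44.7]), np.float64(17.4))
(array([-476.1, -618.2,   44.7]), np.float64(17.4))
```

```bash
python3 -m pendant '[[[-0.037,-0.048,0.003],0],[[-0.073,-0.095,0.007],0],[[-0.110,-0.143,0.010],0],[[-0.147,-0.190,0.014],0],[[-0.183,-0.238,0.017],0]]' 0.9 30; python3 -m pendant '[[[-0.037,-0.048,0.003],0],[[-0.073,-0.095,0.007],0],[[-0.110,-0.143,0.010],0],[[-0.147,-0.190,0.014],0],[[-0.183,-0.238,0.017],0]]'; python3 -c "
from h import *
print(go([.442,-.177,.36],50),go([.442,-.177,.36],0))"
```

```text
time_s: 0.88
ee_pos: [0.3178, 0.2851, 0.3877]
tcp_rot: [0.615, 3.08, 0.0]
wrist_force: [0.7, 0.1, 0.4]
width: 0.9
time_s: 1.5
ee_pos: [0.3952, -0.0052, 0.371]
tcp_rot: [0.616, 3.079, 0.0]
wrist_force: [1.2, 0.8, 0.5]
width: 0.895
(array([-109.3, -140.6,   11.1]), np.float64(17.4)) (array([-109.3, -140.6,   11.1]), np.float64(67.4))
```

```bash
python3 -m pendant '[[[-0.036,-0.047,0.004],6],[[-0.073,-0.094,0.008],12],[[-0.109,-0.140,0.011],17],[[-0.109,-0.140,0.011],17],[[-0.109,-0.140,0.011],17]]' 1; python3 -c "
from h import *
print(go([.442,-.177,.24],50)); save('scene','j1',(150,140,350,290),3)"
```

```text
time_s: 2.12
ee_pos: [0.4416, -0.1742, 0.3593]
tcp_rot: [-1.065, -2.954, -0.001]
wrist_force: [0.4, 1.1, -0.5]
width: 1.001
(array([ -2.3,  -2. , 119.3]), np.float64(0.4))
```

View pics/j1.png

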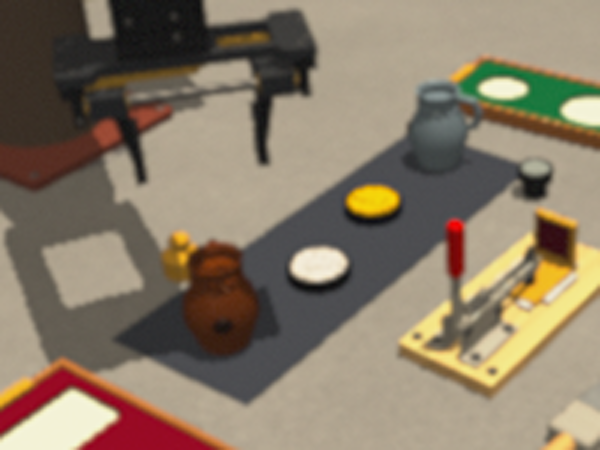

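The picture shows the gripper open above the brown jug (crop 215,300), fingers on either side of it. Going down.

```bash
python3 -m pendant '[[[-0.002,-0.002,0.045],0],[[-0.002,-0.002,0.090],0],[[-0.002,-0.002,0.118],0],[[-0.002,-0.002,0.118],0]]' ; python3 -m pendant '[[[0,0,0],0],[[0,0,0],0],[[0,0,0],0],[[0,0,0],0],[[0,0,0],0]]' 0.4 25;python3 -m pendant '[[[0,0,0],0],[[0,0,0],0]]'
```

```text
time_s: 2.68
ee_pos: [0.441, -0.1751, 0.2399]
tcp_rot: [-1.059, -2.952, -0.002]
wrist_force: [-0.4, -0.3, 0.3]
width: 1.002
time_s: 3.3
ee_pos: [0.4422, -0.1773, 0.2419]
tcp_rot: [1.065, 2.955, 0.0]
wrist_force: [-0.0, -0.0, 1.4]
width: 0.561
time_s: 3.55
ee_pos: [0.4423, -0.1773, 0.2418]
tcp_rot: [1.065, 2.955, 0.0]
wrist_force: [1.7, -0.5, 0.8]
width: 0.564
```

```bash
python3 -m pendant '[[[0,0,-0.005],0],[[0,0,-0.03],0],[[0,0,-0.06],0],[[0,0,-0.11],0],[[0,0,-0.15],0]]' 0.4 30; python3 -c "
from h import *
o=r.get_obs();print(o['wrist_force'],o['width']);print(go([.400,.351,.38],50),go([.400,.351,.38],95))"
```

```text
time_s: 4.18
ee_pos: [0.442, -0.1771, 0.3935]
tcp_rot: [1.065, 2.955, -0.0]
wrist_force: [0.5, 0.1, -1.6]
width: 0.561
[ 0.48452721  0.10912175 -1.59796705] 0.561090578902676
(array([369.1, 380.1,  13.4]), np.float64(0.4)) (array([369.1, 380.1,  13.4]), np.float64(-44.6))
```

```bash
python3 -m pendant '[[[0.030,0.031,0],0],[[0.070,0.072,0],0],[[0.112,0.115,0],0],[[0.154,0.159,0],0],[[0.196,0.202,0],0]]';python3 -m pendant '[[[0.042,0.043,0],0],[[0.084,0.087,0],0],[[0.124,0.129,0],0],[[0.155,0.160,0.01],0],[[0.173,0.178,0.013],0]]';python3 -m pendant '[[[0,0,0.04],0],[[0,0,0.06],0],[[0,0,0.06],0]]'; python3 -c "
from h import *
print(go([.400,.351,.255],50)); 
a=r.get_image('top')[210:310,150:260,::-1];b=r.get_image('scene')[110:210,270:380,::-1]
cv2.imwrite('pics/j2.png',cv2.resize(np.hstack([a,b]),None,fx=3.6,fy=3.6,interpolation=cv2.INTER_CUBIC))"
```

```text
time_s: 4.8
ee_pos: [0.4192, 0.1051, 0.3919]
tcp_rot: [1.065, 2.955, -0.0]
wrist_force: [0.5, 0.8, -1.0]
width: 0.555
time_s: 5.42
ee_pos: [0.3992, 0.3527, 0.3777]
tcp_rot: [-1.061, -2.956, 0.003]
wrist_force: [0.5, -0.0, -1.8]
width: 0.558
time_s: 5.8
ee_pos: [0.3993, 0.3503, 0.3165]
tcp_rot: [-1.063, -2.953, 0.007]
wrist_force: [0.1, 0.0, -0.8]
width: 0.559
(array([-0.2,  1.4, 61.5]), np.float64(0.4))
```

View pics/j2.png

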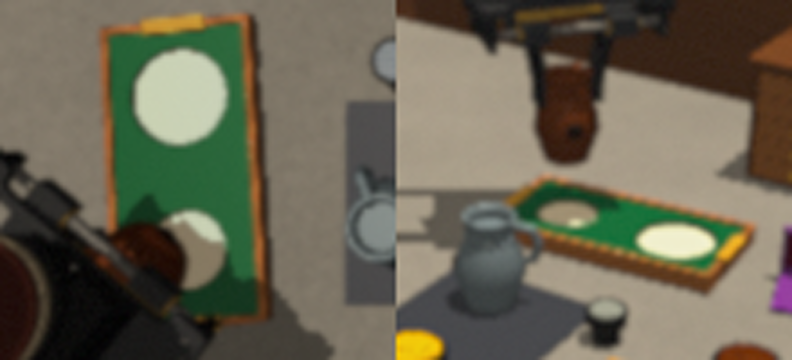

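Left half: the jug hangs in the grip over the smaller cut-out (190,255). Right half: it is upright. Lowering.

```bash
python3 -m pendant '[[[0,0.001,0.025],0],[[0,0.001,0.045],0],[[0,0.001,0.055],0],[[0,0.001,0.058],0],[[0,0.001,0.058],0]]';python3 -m pendant '[[[0,0,0.001],0],[[0,0,0.002],0],[[0,0,0.003],0],[[0,0,0.004],0],[[0,0,0.004],0]]'
```

```text
time_s: 6.52
ee_pos: [0.4013, 0.3518, 0.2616]
tcp_rot: [1.065, 2.955, 0.002]
wrist_force: [-0.0, -0.9, -1.5]
width: 0.56
time_s: 7.15
ee_pos: [0.4009, 0.3515, 0.2566]
tcp_rot: [-1.065, -2.956, 0.0]
wrist_force: [-0.0, 0.7, -1.7]
width: 0.562
```

```bash
python3 -m pendant '[[[0,0,0.001],0],[[0,0,0.002],0],[[0,0,0.003],0],[[0,0,0.003],0],[[0,0,0.003],0]]'
```

```text
time_s: 7.78
ee_pos: [0.4011, 0.3516, 0.2542]
tcp_rot: [1.064, 2.955, 0.0]
wrist_force: [0.1, -2.3, 3.0]
width: 0.556
```

```bash
python3 -m pendant '[[[0,0,0],0],[[0,0,0],0],[[0,0,0],0],[[0,0,0],0]]' 0.9;python3 -m pendant '[[[0,0,-0.03],0],[[0,0,-0.08],0],[[0,0,-0.12],0],[[0,0,-0.14],0]]'; python3 -c "
from h import *
print(go([.447,-.055,.33],50),go([.447,-.055,.33],94.5),r.get_obs()['joint_pos'])"
```

```text
time_s: 8.28
ee_pos: [0.4007, 0.3516, 0.2535]
tcp_rot: [-1.065, -2.955, 0.0]
wrist_force: [0.1, 0.6, -0.4]
width: 0.874
time_s: 8.78
ee_pos: [0.4013, 0.3519, 0.3967]
tcp_rot: [1.064, 2.953, 0.005]
wrist_force: [-0.3, -0.1, -0.3]
width: 0.901
(array([-294.6, -284.6,   65.9]), np.float64(0.4)) (array([-294.6, -284.6,   65.9]), np.float64(-44.1)) [ 5.72145177e-01  6.15585316e-03  1.77481302e+00  1.57433753e-04
  1.35651184e+00 -3.07293859e-01]
```

Jug released. Next is the silver medal at the same heading, which is diagonal to the tray, so the fingers clear the rim.

```bash
python3 -m pendant '[[[-0.03,-0.029,0],0],[[-0.072,-0.070,0],0],[[-0.115,-0.111,0],0],[[-0.158,-0.152,0.0],0],[[-0.20,-0.193,0.01],0]]' 1;python3 -m pendant '[[[-0.042,-0.040,0.02],0],[[-0.075,-0.072,0.05],0],[[-0.095,-0.0915,0.056],0],[[-0.095,-0.0915,0.056],0]]'; python3 -c "
from h import *
im=r.get_image('scene')
for c in blobs(im,(0,0,130),(90,90,255),(235,215,272,245),30):
  M=cv2.moments(c);u,v=M['m10']/M['m00'],M['m01']/M['m00'];print(u,v,cv2.contourArea(c),ray('scene',u,v,.014))
print(go([.447,-.055,.1905],50))
a=im[110:260,190:340,::-1];cv2.imwrite('pics/s1.png',cv2.resize(a,None,fx=3,fy=3,interpolation=cv2.INTER_CUBIC))"
```

```text
time_s: 9.4
ee_pos: [0.432, 0.0737, 0.3846]
tcp_rot: [1.063, 2.953, 0.002]
wrist_force: [0.2, -0.8, 0.2]
width: 1.0
time_s: 9.9
ee_pos: [0.4465, -0.0571, 0.327]
tcp_rot: [-1.069, -2.952, 0.0]
wrist_force: [0.8, -0.4, -0.3]
width: 1.0
255.5551643192488 227.8039906103286 142.0 [ 0.45053936 -0.05941236  0.014     ]
(array([  0.3,   1. , 137. ]), np.float64(0.3))
```

View pics/s1.png

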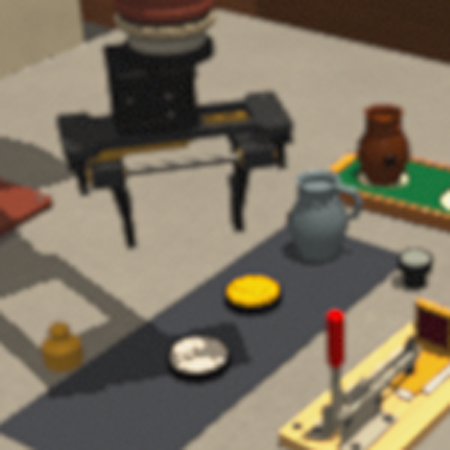

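The brown jug stands upright in the green tray (crop 385,150). The silver medal is at (198,355), below the open fingers, and the two views agree to about 5 mm. Going down.

```bash
python3 -m pendant '[[[0,0,0.045],0],[[0,0,0.095],0],[[0,0,0.125],0],[[0,0,0.136],0],[[0,0,0.136],0]]' ; python3 -m pendant '[[[0,0,0],0],[[0,0,0],0],[[0,0,0],0],[[0,0,0],0],[[0,0,0],0]]' 0.55 30; python3 -c "
from h import *
print(go([.447,-.055,.1905],50))"
```

```text
time_s: 10.58
ee_pos: [0.447, -0.055, 0.192]
tcp_rot: [-1.063, -2.956, -0.0]
wrist_force: [0.4, -0.2, 0.2]
width: 1.003
time_s: 11.2
ee_pos: [0.4471, -0.0558, 0.1923]
tcp_rot: [1.065, 2.955, 0.0]
wrist_force: [-0.9, 0.9, 6.2]
width: 0.673
(array([0.6, 0.6, 1.8]), np.float64(0.4))
```

```bash
python3 -m pendant '[[[0,0,0],0],[[0,0,0],0]]'; python3 -m pendant '[[[0,0,-0.01],0],[[0,0,-0.04],0],[[0,0,-0.08],0],[[0,0,-0.1],0],[[0,0,-0.1],0]]';  python3 -c "
from h import *
print(go([.520,.360,.29],50))
a=r.get_image('scene')[140:260,190:340,::-1];cv2.imwrite('pics/s2.png',cv2.resize(a,None,fx=4,fy=4,interpolation=cv2.INTER_CUBIC))"
```

```text
time_s: 11.45
ee_pos: [0.4471, -0.0558, 0.1923]
tcp_rot: [1.065, 2.955, 0.0]
wrist_force: [-0.7, 0.5, 6.0]
width: 0.675
time_s: 12.08
ee_pos: [0.4473, -0.0559, 0.2935]
tcp_rot: [1.063, 2.952, 0.0]
wrist_force: [0.5, 0.1, -1.7]
width: 0.669
(array([209.2, 366.7,   3.2]), np.float64(0.4))
```

View pics/s2.png

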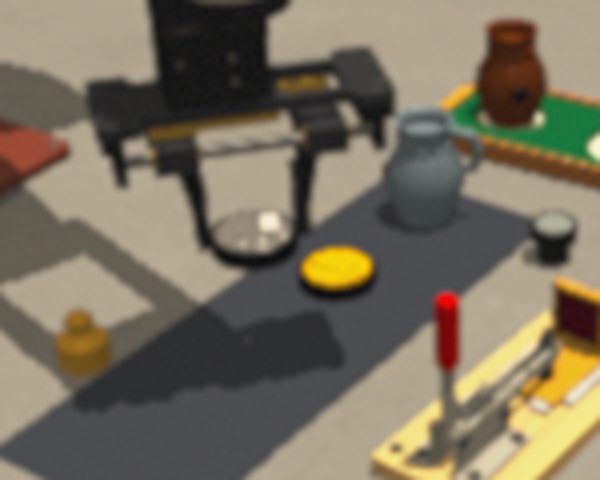

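The medal is held level at (250,240). Carrying it to the larger cut-out.

```bash
python3 -m pendant '[[[0.015,0.026,-0.01],0],[[0.040,0.070,-0.02],0],[[0.068,0.119,-0.02],0],[[0.096,0.168,-0.02],0],[[0.124,0.217,-0.02],0]]';python3 -m pendant '[[[0.027,0.047,0],0],[[0.054,0.095,0.0],0],[[0.076,0.133,0.01],0],[[0.085,0.149,0.02],0],[[0.085,0.149,0.05],0]]';python3 -m pendant '[[[0,0,0.02],0],[[0,0,0.02],0]]'; python3 -c "
from h import *
print(go([.520,.360,.2025],50),r.get_obs()['ee_pos'])"
```

```text
time_s: 12.75
ee_pos: [0.489, 0.1922, 0.3098]
tcp_rot: [-1.064, -2.953, 0.003]
wrist_force: [0.9, 0.1, -1.5]
width: 0.672
time_s: 13.38
ee_pos: [0.5191, 0.3612, 0.2605]
tcp_rot: [1.062, 2.956, 0.001]
wrist_force: [0.3, -0.5, -1.3]
width: 0.67
time_s: 13.62
ee_pos: [0.5177, 0.3585, 0.238]
tcp_rot: [-1.064, -2.951, 0.008]
wrist_force: [-0.1, 1.0, -1.7]
width: 0.669
(array([-0.9,  2.8, 35.5]), np.float64(0.4)) [0.51774359 0.35847946 0.23801433]
```

```bash
python3 -m pendant '[[[0,0.002,0.015],0],[[0,0.002,0.025],0],[[0,0.002,0.029],0],[[0,0.002,0.030],0],[[0,0.002,0.030],0]]';python3 -m pendant '[[[0,0,0.001],0],[[0,0,0.002],0],[[0,0,0.002],0],[[0,0,0.002],0]]'
```

```text
time_s: 14.25
ee_pos: [0.5206, 0.3611, 0.2121]
tcp_rot: [1.065, 2.955, 0.001]
wrist_force: [-0.7, -0.1, -1.3]
width: 0.671
time_s: 14.75
ee_pos: [0.5204, 0.3611, 0.2098]
tcp_rot: [1.065, 2.956, 0.0]
wrist_force: [-0.0, -0.5, -0.5]
width: 0.672
```

```bash
python3 -m pendant '[[[0,0,0.001],0],[[0,0,0.002],0],[[0,0,0.003],0],[[0,0,0.004],0],[[0,0,0.004],0]]';python3 -m pendant '[[[0,0,0.001],0],[[0,0,0.0015],0],[[0,0,0.0015],0],[[0,0,0.0015],0]]'
```

```text
time_s: 15.38
ee_pos: [0.5203, 0.361, 0.2056]
tcp_rot: [-1.065, -2.955, 0.0]
wrist_force: [0.6, 0.3, -1.7]
width: 0.676
time_s: 15.88
ee_pos: [0.5204, 0.3611, 0.2044]
tcp_rot: [1.065, 2.956, 0.0]
wrist_force: [-0.7, -1.2, 0.6]
width: 0.671
```

```bash
python3 -m pendant '[[[0,0,0.001],0],[[0,0,0.001],0],[[0,0,0.001],0]]';python3 -m pendant '[[[0,0,0],0],[[0,0,0],0],[[0,0,0],0]]' 0.82;python3 -m pendant '[[[0,0,-0.03],0],[[0,0,-0.08],0],[[0,0,-0.12],0],[[0,0,-0.14],0]]'; python3 -c "
from h import *
print(go([.673,.204,.33],50),go([.673,.204,.33],135))
im=r.get_image('scene')[120:230,280:400,::-1];t=r.get_image('top')[180:310,170:280,::-1]
cv2.imwrite('pics/s3.png',np.hstack([cv2.resize(im,(436,400)),cv2.resize(t,(338,400))]))"
```

```text
time_s: 16.25
ee_pos: [0.5205, 0.3611, 0.2043]
tcp_rot: [1.065, 2.956, -0.0]
wrist_force: [-3.3, -1.5, 6.8]
width: 0.67
time_s: 16.62
ee_pos: [0.5204, 0.3611, 0.2031]
tcp_rot: [1.065, 2.956, 0.0]
wrist_force: [-0.7, 0.6, -0.4]
width: 0.811
time_s: 17.12
ee_pos: [0.521, 0.3614, 0.3461]
tcp_rot: [1.064, 2.953, 0.005]
wrist_force: [0.6, -0.7, 0.0]
width: 0.82
(array([-217.4,  -24.3,   16.3]), np.float64(0.4)) (array([-217.4,  -24.3,   16.3]), np.float64(-84.6))
```

View pics/s3.png

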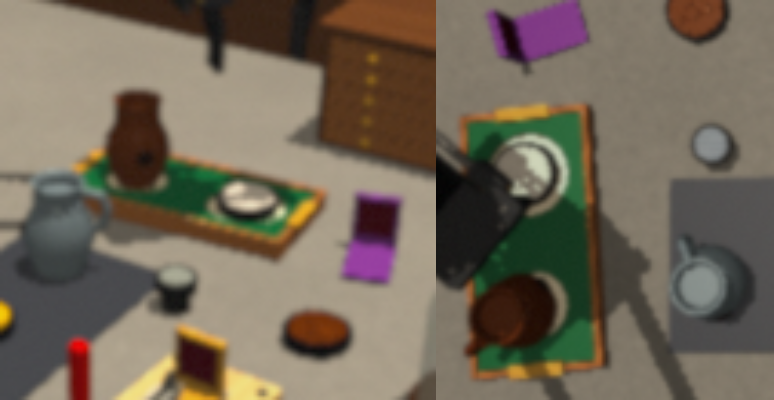

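Both items sit in the green tray: the jug at (138,140) upright, the silver medal at (250,198) flat. The bronze medal is at left crop (316,332).

```bash
python3 -m pendant '[[[-0.03,-0.003,0],0],[[-0.075,-0.008,0],0],[[-0.13,-0.014,0],0],[[-0.18,-0.02,0.008],0],[[-0.21,-0.023,0.016],0]]' 1; python3 -m pendant '[[[-0.006,-0.001,0],0],[[-0.006,-0.001,0],0]]'; python3 -c "
from h import *
im=r.get_image('scene')
for c in blobs(im,(0,130,40),(18,255,255),(350,195,385,225),30):
  M=cv2.moments(c);u,v=M['m10']/M['m00'],M['m01']/M['m00'];print(u,v,cv2.contourArea(c),ray('scene',u,v,.014))
print(r.get_obs()['ee_pos'],go([.675,.203,.1915],50))"
```

```text
time_s: 17.85
ee_pos: [0.6683, 0.2073, 0.3241]
tcp_rot: [-1.066, -2.952, 0.003]
wrist_force: [-0.0, 0.6, -0.3]
width: 0.999
time_s: 18.1
ee_pos: [0.671, 0.2054, 0.3262]
tcp_rot: [-1.064, -2.954, 0.001]
wrist_force: [0.9, 1.2, 0.1]
width: 1.002
366.89639639639637 210.1216216216216 111.0 [0.67612484 0.19677752 0.014     ]
[0.67076912 0.20596341 0.32676158] (array([ -5.3,   0.5, 135.3]), np.float64(0.4))
```

```bash
python3 -m pendant '[[[-0.006,-0.001,0.045],0],[[-0.006,-0.001,0.095],0],[[-0.006,-0.001,0.125],0],[[-0.006,-0.001,0.134],0],[[-0.006,-0.001,0.134],0]]' ; python3 -m pendant '[[[0,0,0],0],[[0,0,0],0],[[0,0,0],0],[[0,0,0],0],[[0,0,0],0]]' 0.55 30;python3 -m pendant '[[[0,0,0],0]]'
```

```text
time_s: 18.77
ee_pos: [0.6752, 0.2013, 0.1938]
tcp_rot: [1.063, 2.956, 0.0]
wrist_force: [-0.4, 0.7, 0.4]
width: 0.998
time_s: 19.4
ee_pos: [0.6758, 0.2002, 0.194]
tcp_rot: [1.065, 2.955, 0.001]
wrist_force: [-0.5, -0.0, 3.7]
width: 0.666
time_s: 19.52
ee_pos: [0.6758, 0.2003, 0.194]
tcp_rot: [1.064, 2.955, 0.001]
wrist_force: [-1.1, 0.3, 5.2]
width: 0.661
```

The grip is a little high, so I'll regrip 2 mm lower.

```bash
python3 -m pendant '[[[0,0,0],0],[[0,0,0],0],[[0,0,0.002],0],[[0,0,0.002],0]]' 0.85; python3 -m pendant '[[[0,0,0],0],[[0,0,0],0],[[0,0,0],0],[[0,0,0],0],[[0,0,0],0]]' 0.55 30; python3 -m pendant '[[[0,0,-0.01],0],[[0,0,-0.04],0],[[0,0,-0.08],0],[[0,0,-0.13],0],[[0,0,-0.18],0]]';  python3 -c "
from h import *
print(go([.539,-.346,.37],50))
a=r.get_image('scene')[100:230,300:430,::-1];cv2.imwrite('pics/b2.png',cv2.resize(a,None,fx=4,fy=4,interpolation=cv2.INTER_CUBIC))"
```

```text
time_s: 20.02
ee_pos: [0.6751, 0.2001, 0.1904]
tcp_rot: [-1.064, -2.955, 0.001]
wrist_force: [0.1, -0.5, -0.1]
width: 0.846
time_s: 20.65
ee_pos: [0.6755, 0.2002, 0.1913]
tcp_rot: [1.065, 2.956, 0.0]
wrist_force: [-0.3, -0.6, -0.6]
width: 0.67
time_s: 21.28
ee_pos: [0.6752, 0.2002, 0.3733]
tcp_rot: [-1.065, -2.956, 0.0]
wrist_force: [1.2, -0.6, -0.1]
width: 0.677
(array([-243.4, -507.5,    3.3]), np.float64(0.4))
```

View pics/b2.png

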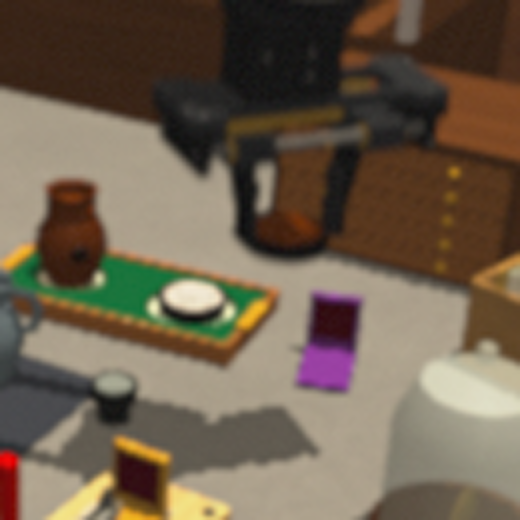

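The bronze medal is held level (288,232). Carrying it high over the clamp to the burgundy tray.

```bash
python3 -m pendant '[[[-0.012,-0.025,-0.01],0],[[-0.036,-0.075,-0.02],0],[[-0.062,-0.130,-0.02],0],[[-0.088,-0.185,-0.02],0],[[-0.114,-0.240,-0.02],0]]';python3 -m pendant '[[[-0.026,-0.055,0],0],[[-0.052,-0.110,0],0],[[-0.078,-0.165,0],0],[[-0.102,-0.214,0],0],[[-0.129,-0.268,0.02],0]]';python3 -m pendant '[[[0,0,0.05],0],[[0,0,0.10],0],[[0,0,0.13],0],[[0,0,0.14],0],[[0,0,0.14],0]]'; python3 -c "
from h import *
print(go([.539,-.346,.2034],50),r.get_obs()['ee_pos'])"
```

```text
time_s: 21.95
ee_pos: [0.6094, -0.059, 0.3919]
tcp_rot: [1.064, 2.955, 0.0]
wrist_force: [-0.1, -0.2, -1.7]
width: 0.669
time_s: 22.58
ee_pos: [0.5388, -0.347, 0.3743]
tcp_rot: [1.063, 2.951, -0.002]
wrist_force: [0.9, -0.4, -1.1]
width: 0.673
time_s: 23.2
ee_pos: [0.5391, -0.3451, 0.232]
tcp_rot: [1.065, 2.956, -0.0]
wrist_force: [0.2, 0.4, -0.2]
width: 0.675
(array([-0.5, -0.8, 28.6]), np.float64(0.4)) [ 0.53907921 -0.34507589  0.23197493]
```

```bash
python3 -m pendant '[[[0,-0.001,0.012],0],[[0,-0.001,0.020],0],[[0,-0.001,0.022],0],[[0,-0.001,0.024],0],[[0,-0.001,0.024],0]]';python3 -m pendant '[[[0,0,0.001],0],[[0,0,0.002],0],[[0,0,0.003],0],[[0,0,0.004],0],[[0,0,0.004],0]]'
```

```text
time_s: 23.82
ee_pos: [0.5384, -0.3458, 0.2076]
tcp_rot: [1.065, 2.956, -0.0]
wrist_force: [0.1, 0.1, -0.5]
width: 0.674
time_s: 24.45
ee_pos: [0.5383, -0.3458, 0.2034]
tcp_rot: [-1.065, -2.955, -0.0]
wrist_force: [-0.4, 0.8, -0.8]
width: 0.672
```

```bash
python3 -m pendant '[[[0,0,0.0005],0],[[0,0,0.001],0],[[0,0,0.001],0]]';python3 -m pendant '[[[0,0,0],0],[[0,0,0],0],[[0,0,0],0]]' 0.82;python3 -m pendant '[[[0,0,-0.03],0],[[0,0,-0.08],0],[[0,0,-0.14],0],[[0,0,-0.19],0]]'; python3 -c "
from h import *
for a in (-3,177): print(go([.634,-.099,.39],-3),r.get_obs()['joint_pos'])
im=r.get_image('scene')[245:345,110:260,::-1];
cv2.imwrite('pics/b3.png',cv2.resize(im,None,fx=4,fy=4))"
```

```text
time_s: 24.82
ee_pos: [0.5383, -0.3458, 0.2032]
tcp_rot: [1.065, 2.956, -0.0]
wrist_force: [-1.8, 1.7, 5.1]
width: 0.673
time_s: 25.2
ee_pos: [0.5383, -0.3458, 0.2023]
tcp_rot: [1.065, 2.956, 0.0]
wrist_force: [0.0, -0.2, -0.3]
width: 0.806
time_s: 25.7
ee_pos: [0.5383, -0.3458, 0.395]
tcp_rot: [1.064, 2.954, -0.001]
wrist_force: [0.1, -0.4, 0.1]
width: 0.817
(array([ 83.7, 251.1,   4.9]), np.float64(53.4)) [-6.94172056e-01  2.61258743e-01  1.49642003e+00 -2.00724705e-06
  1.38224128e+00 -1.57343139e+00]
(array([ 83.7, 251.1,   4.9]), np.float64(53.4)) [-6.94172056e-01  2.61258743e-01  1.49642003e+00 -2.00724705e-06
  1.38224128e+00 -1.57343139e+00]
```

View pics/b3.png

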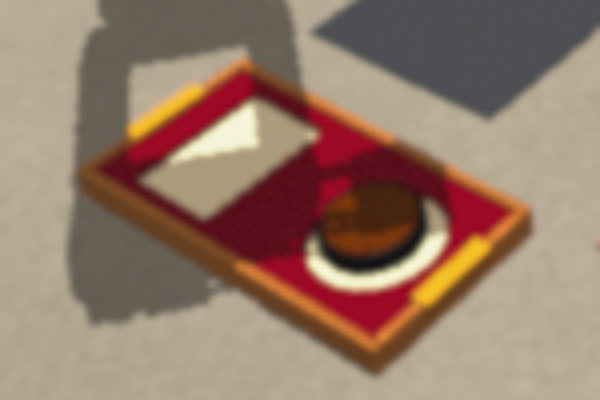

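The bronze medal lies in its round cut-out (372,225), and I'll recheck that from the top once the arm is clear. Now the clamp: jaws along the hinge axis, above the grip.

```bash
python3 -m pendant '[[[0.012,0.036,0],0],[[0.028,0.084,0],10],[[0.046,0.140,0],20],[[0.066,0.198,0],30],[[0.083,0.250,0.004],40]]' 0.7;python3 -m pendant '[[[0,0,0],7],[[0,0,0],13],[[0,0,0],13]]'; python3 -c "
from h import *
print(go([.633,-.0955,.297],-2.7),r.get_obs()['ee_pos'],r.get_obs()['joint_pos'])
t=r.get_image('top')
cv2.imwrite('pics/k1.png',np.hstack([cv2.resize(r.get_image('scene')[120:260,230:370,::-1],(440,440)),cv2.resize(t[190:300,415:480,::-1],(260,440))]))"
```

```text
time_s: 26.38
ee_pos: [0.6344, -0.0983, 0.3886]
tcp_rot: [2.017, 2.407, 0.001]
wrist_force: [0.5, -0.3, -0.1]
width: 0.698
time_s: 26.75
ee_pos: [0.6338, -0.1, 0.3881]
tcp_rot: [-2.27, -2.171, 0.0]
wrist_force: [0.4, -0.1, 0.0]
width: 0.699
(array([ 4.5, -1. , 91.1]), np.float64(0.2)) [ 0.6338301  -0.10001315  0.38808409] [-2.79290902e-01  2.71061188e-01  1.49775730e+00 -4.58717342e-05
  1.37311413e+00 -2.34957892e-01]
```

View pics/k1.png

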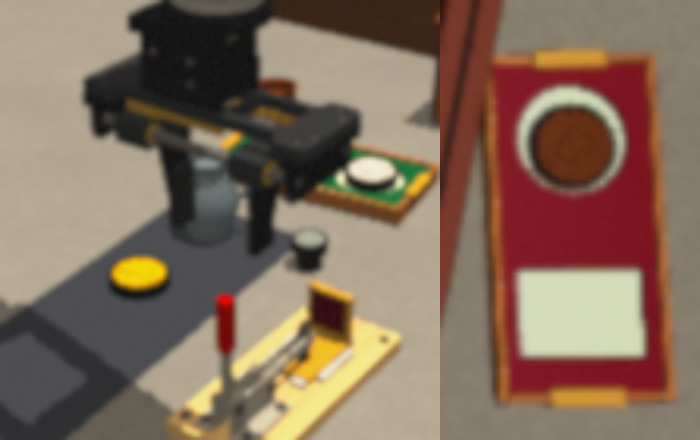

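In the top view the bronze medal sits flat in its cut-out. The gripper is above the red grip (225,320). Going down and gripping lightly.

```bash
python3 -m pendant '[[[0.003,-0.001,0.03],0],[[0.003,-0.001,0.06],0],[[0.003,-0.001,0.083],0],[[0.003,-0.001,0.090],0],[[0.003,-0.001,0.090],0]]';python3 -m pendant '[[[0,0,0],0],[[0,0,0],0],[[0,0,0],0],[[0,0,0],0],[[0,0,0],0]]' 0 15;python3 -m pendant '[[[0,0,0],0],[[0,0,0],0]]'; python3 -c "
from h import *
cv2.imwrite('pics/k2.png',cv2.resize(r.get_image('scene')[150:270,240:360,::-1],(480,480)))"
```

```text
time_s: 27.48
ee_pos: [0.6329, -0.0975, 0.2986]
tcp_rot: [-2.271, -2.17, 0.0]
wrist_force: [0.5, -0.1, -0.1]
width: 0.698
time_s: 28.1
ee_pos: [0.6329, -0.0972, 0.2986]
tcp_rot: [2.271, 2.17, -0.0]
wrist_force: [-0.0, 0.4, -0.1]
width: 0.214
time_s: 28.35
ee_pos: [0.6327, -0.0972, 0.2986]
tcp_rot: [-2.271, -2.17, 0.001]
wrist_force: [-3.3, 0.5, 2.8]
width: 0.159
```

View pics/k2.png

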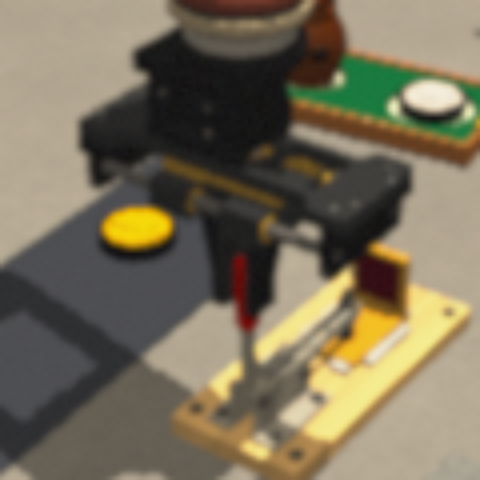

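Gripped at 13.8 mm opening, which matches the 14 mm grip. Swinging the handle back along its arc.

```bash
python3 -m pendant '[[[-0.0126,0,0.0009],0],[[-0.025,0,0.0035],0],[[-0.037,0,0.008],0],[[-0.048,0,0.014],0],[[-0.0584,0,0.0213],0]]';python3 -m pendant '[[[0,0,0],0]]'; python3 -c "
from h import *
o=r.get_obs();print(o['ee_pos'],o['wrist_force'],o['wrist_torque'])"
```

```text
time_s: 29.02
ee_pos: [0.63, -0.1557, 0.2766]
tcp_rot: [-2.27, -2.169, -0.0]
wrist_force: [-2.3, 4.0, -2.2]
width: 0.16
time_s: 29.15
ee_pos: [0.6299, -0.1564, 0.2756]
tcp_rot: [-2.272, -2.168, 0.001]
wrist_force: [-1.3, 1.9, -2.4]
width: 0.161
[ 0.62988309 -0.15644879  0.27563196] [-1.28544262  1.88799497 -2.44831264] [0.2172956  0.09920667 0.04220185]
```

```bash
python3 -m pendant '[[[-0.0097,0,0.0095],0],[[-0.0178,0,0.0203],0],[[-0.0243,0,0.0323],0],[[-0.0289,0,0.0451],0],[[-0.0312,0,0.0545],0]]';python3 -m pendant '[[[0,0,0.001],0],[[0,0,0.001],0]]'; python3 -c "
from h import *
o=r.get_obs();print(o['ee_pos'],o['wrist_force'],o['wrist_torque'])
cv2.imwrite('pics/k3.png',cv2.resize(r.get_image('scene')[150:290,210:350,::-1],(480,480)))"
```

```text
time_s: 29.78
ee_pos: [0.6286, -0.1869, 0.2223]
tcp_rot: [-2.271, -2.169, 0.001]
wrist_force: [-5.5, 2.1, 2.3]
width: 0.159
time_s: 30.02
ee_pos: [0.6285, -0.187, 0.2213]
tcp_rot: [-2.271, -2.17, 0.002]
wrist_force: [-3.2, -2.3, -3.3]
width: 0.152
[ 0.62854889 -0.18702302  0.221291  ] [-3.20639456 -2.2793525  -3.28777709] [-0.26271766  0.56528162  0.00813267]
```

View pics/k3.png

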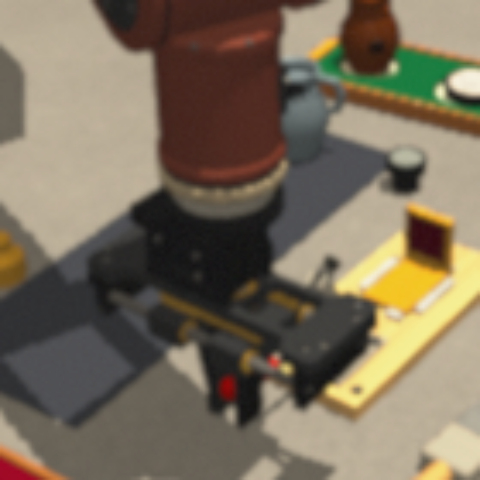

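The arm has flipped up (330,265) and the plate is clear. I'll press a touch further to the stop, then release and back off.

```bash
python3 -m pendant '[[[0,0,0.002],0],[[0,0,0.003],0],[[0,0,0.003],0]]'; python3 -m pendant '[[[0,0,0],0],[[0,0,0],0],[[0,0,0],0],[[0,0,0],0]]' 0.5; python3 -m pendant '[[[0,0,-0.03],0],[[0,0,-0.08],0],[[0,0,-0.13],0],[[0,0,-0.17],0]]' ; python3 -m pendant '[[[-0.01,0,0],0],[[-0.04,0,0],0],[[-0.09,0,0],0],[[-0.11,0,0],0],[[-0.11,0,0],0]]'; python3 -c "
from h import *
t=r.get_image('top');s=r.get_image('scene')
cv2.imwrite('pics/k4.png',np.hstack([cv2.resize(s[170:290,240:360,::-1],(400,400)),cv2.resize(t[165:225,280:380,::-1],(400,400))]))"
```

```text
time_s: 30.45
ee_pos: [0.6287, -0.187, 0.2208]
tcp_rot: [-2.271, -2.17, 0.002]
wrist_force: [-9.6, -0.1, 10.1]
width: 0.16
time_s: 30.95
ee_pos: [0.6291, -0.1867, 0.2188]
tcp_rot: [2.271, 2.17, 0.001]
wrist_force: [1.0, 0.1, -0.5]
width: 0.471
time_s: 31.45
ee_pos: [0.629, -0.1868, 0.3913]
tcp_rot: [2.27, 2.169, 0.002]
wrist_force: [0.4, 0.3, -0.2]
width: 0.503
time_s: 32.08
ee_pos: [0.6233, -0.2979, 0.3873]
tcp_rot: [-2.273, -2.166, 0.0]
wrist_force: [-0.0, -0.1, -0.5]
width: 0.498
```

View pics/k4.png

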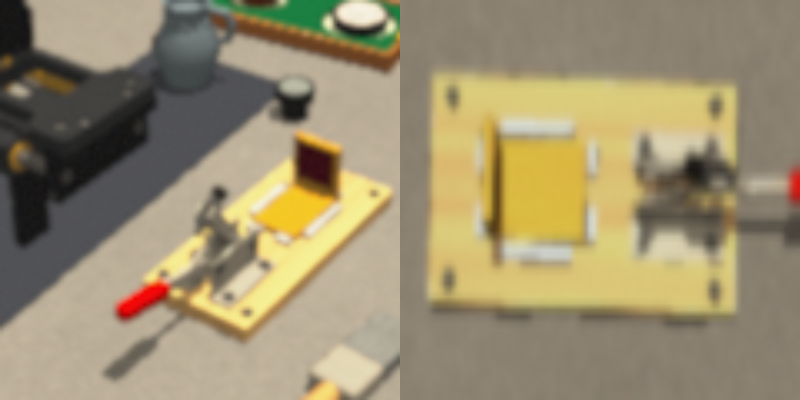

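The clamp stands open with its handle at the stop (10 N felt) and its arm past vertical at crop (215,195). The stand is free at (300,200). Turning 90° and moving over the leg.

```bash
python3 -m pendant '[[[0.03,0,0],0],[[0.08,-0.001,0],10],[[0.135,-0.001,0],20],[[0.19,-0.002,0],30],[[0.245,-0.002,0],40]]' ;python3 -c "
from h import *
print(go([.636,.0595,.34],87.3),go([.636,.0595,.34],60)); 
L=ray('top',302,191.7,.072);p=ray('top',315.75,193.2,.022);print(L,p,L-p)"
```

```text
time_s: 32.8
ee_pos: [0.6325, -0.0482, 0.3889]
tcp_rot: [-2.879, -1.256, -0.001]
wrist_force: [0.8, -0.1, 0.3]
width: 0.5
(array([ 81.3, -70.6,  49. ]), np.float64(49.9)) (array([ 81.3, -70.6,  49. ]), np.float64(77.2))
[0.63371803 0.0600714  0.072     ] [0.63601269 0.02465    0.022     ] [-0.00229467  0.0354214   0.05      ]
```

```bash
python3 -m pendant '[[[0.020,-0.018,0.01],10],[[0.050,-0.044,0.03],20],[[0.081,-0.070,0.049],30],[[0.081,-0.070,0.049],40],[[0.081,-0.070,0.049],50]]'; python3 -m pendant '[[[0,0,0],0]]' ;python3 -c "
from h import *
print(go([.636,.0598,.228],87.3),r.get_obs()['joint_pos'],r.get_obs()['ee_pos'])
cv2.imwrite('pics/l1.png',cv2.resize(r.get_image('scene')[140:270,240:370,::-1],(480,480)))"
```

```text
time_s: 33.42
ee_pos: [0.6355, 0.058, 0.3393]
tcp_rot: [-3.14, 0.075, 0.002]
wrist_force: [-0.6, -0.4, 0.7]
width: 0.499
time_s: 33.55
ee_pos: [0.6358, 0.0569, 0.3398]
tcp_rot: [-3.141, 0.066, 0.0]
wrist_force: [-1.0, 0.3, 0.0]
width: 0.495
(array([ 1.000e-01, -2.800e+00,  1.118e+02]), np.float64(0.3)) [-3.42387918e-02  3.02106193e-01  1.55275642e+00  4.09205691e-04
  1.28694209e+00  1.57851485e+00] [0.63581608 0.05693108 0.33979834]
```

View pics/l1.png

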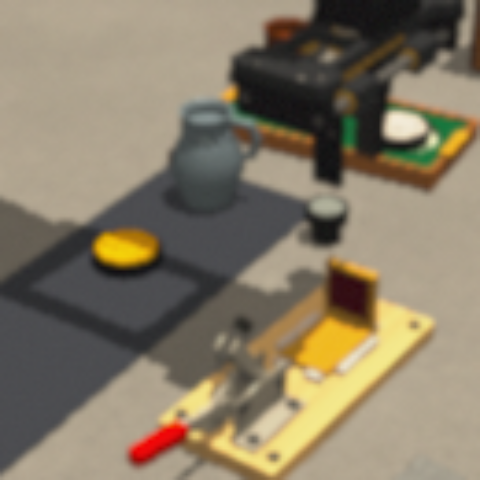

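The open fingers hang above the leg (355,290) and the clamp arm is well clear. Going down, gripping and lifting a little.

```bash
python3 -m pendant '[[[0,-0.003,0.04],0],[[0,-0.003,0.08],0],[[0,-0.003,0.104],0],[[0,-0.003,0.110],0],[[0,-0.003,0.110],0]]'; python3 -m pendant '[[[0,0,0],0],[[0,0,0],0],[[0,0,0],0],[[0,0,0],0],[[0,0,0],0]]' 0 40;python3 -m pendant '[[[0,0,0],0],[[0,0,0],0]]'
```

```text
time_s: 34.22
ee_pos: [0.6366, 0.0584, 0.2302]
tcp_rot: [-3.141, 0.069, -0.0]
wrist_force: [-0.4, -0.2, 0.2]
width: 0.499
time_s: 34.85
ee_pos: [0.6366, 0.059, 0.2302]
tcp_rot: [-3.139, 0.072, -0.001]
wrist_force: [0.3, 5.6, 1.8]
width: 0.094
time_s: 35.1
ee_pos: [0.6367, 0.059, 0.2302]
tcp_rot: [-3.139, 0.071, -0.001]
wrist_force: [1.1, 5.0, 2.1]
width: 0.087
```

```bash
python3 -m pendant '[[[0,-0.001,0],0],[[0,-0.001,0],0]]'; python3 -m pendant '[[[0,0,-0.003],0],[[0,0,-0.008],0],[[0,0,-0.02],0],[[0,0,-0.05],0],[[0,0,-0.10],0]]';python3 -m pendant '[[[0,0,-0.03],0],[[0,0,-0.03],0]]'; python3 -c "
from h import *
print(go([.418,-.314,.36],89.65))
cv2.imwrite('pics/l2.png',cv2.resize(r.get_image('scene')[130:270,240:380,::-1],(480,480)))"
```

```text
time_s: 35.35
ee_pos: [0.6367, 0.0593, 0.2301]
tcp_rot: [-3.141, 0.072, -0.001]
wrist_force: [-0.4, 3.3, 3.0]
width: 0.086
time_s: 35.98
ee_pos: [0.6357, 0.0588, 0.3293]
tcp_rot: [3.14, -0.072, -0.007]
wrist_force: [0.4, 0.1, -0.6]
width: 0.088
time_s: 36.22
ee_pos: [0.6376, 0.0588, 0.3644]
tcp_rot: [3.14, -0.072, 0.012]
wrist_force: [-0.5, 0.3, -1.7]
width: 0.09
(array([-202.3,  382.5,    3. ]), np.float64(-2.3))
```

View pics/l2.png

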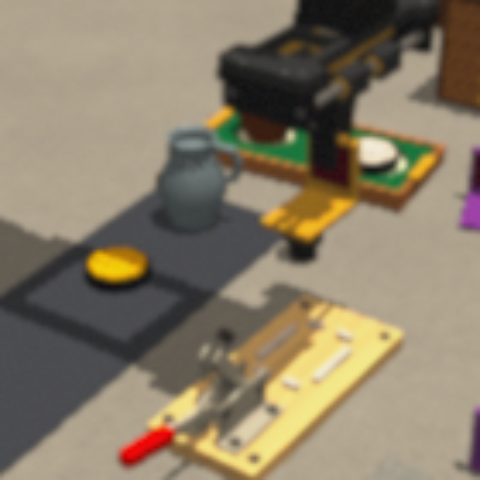

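The stand hangs level in the grip (315,205). Carrying it to the burgundy tray's rectangular cut-out.

```bash
python3 -m pendant '[[[-0.012,0.023,-0.005],0],[[-0.036,0.068,-0.01],0],[[-0.063,0.119,-0.01],0],[[-0.090,0.170,-0.01],0],[[-0.117,0.221,-0.01],0]]';python3 -m pendant '[[[-0.027,0.051,0],0],[[-0.054,0.102,0],0],[[-0.074,0.140,0],0],[[-0.085,0.161,0],-2.3],[[-0.085,0.161,0],-2.3]]'; python3 -m pendant '[[[0,0,0.04],0],[[0,0,0.08],0],[[0,0,0.10],0],[[0,0,0.11],0],[[0,0,0.11],0]]';python3 -c "
from h import *
print(r.get_obs()['ee_pos'],go([.418,-.314,.2275],89.65))
t=r.get_image('top');s=r.get_image('scene')
cv2.imwrite('pics/l3.png',np.hstack([cv2.resize(s[220:340,110:260,::-1],(500,400)),cv2.resize(t[195:300,410:490,::-1],(300,400))]))"
```

```text
time_s: 36.9
ee_pos: [0.5077, -0.1574, 0.3674]
tcp_rot: [-3.14, 0.071, 0.006]
wrist_force: [0.3, -0.7, -0.8]
width: 0.084
time_s: 37.52
ee_pos: [0.4159, -0.3141, 0.3676]
tcp_rot: [-3.139, 0.014, 0.004]
wrist_force: [0.1, 0.3, -1.2]
width: 0.085
time_s: 38.15
ee_pos: [0.4173, -0.3123, 0.2589]
tcp_rot: [-3.14, 0.008, 0.002]
wrist_force: [0.3, 0.2, -0.8]
width: 0.089
[ 0.41734038 -0.31234681  0.25889042] (array([ 0.7,  1.7, 31.4]), np.float64(0.1))
```

View pics/l3.png

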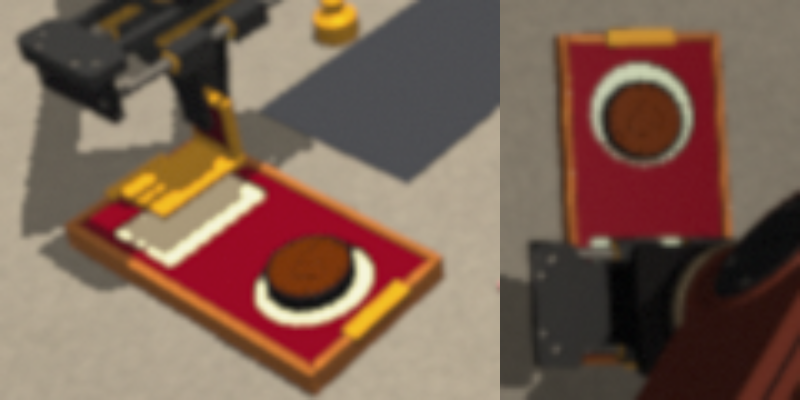

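```bash
python3 -c "
from h import *
f=lambda x,y,z:np.round(ray('scene',x/3.333+110,y/3.333+220,z),4)
print('stand near corner',f(167,216,.0447),'left corner top',f(112,190,.0507))
print('cut corners: near',f(168,268,.018),'left',f(115,233,.018),'right',f(268,194,.018))"
```

```text
stand near corner [ 0.442  -0.376   0.0447] left corner top [ 0.3966 -0.3827  0.0507]
cut corners: near [ 0.4553 -0.3926  0.018 ] left [ 0.3984 -0.3902  0.018 ] right [ 0.4569 -0.3068  0.018 ]
```

Same-camera comparison says to shift about 5 mm in +x and 4 mm in −y. Applying that while coming down to just above the foam, then rechecking.

```bash
python3 -m pendant '[[[0.005,0.004,0.005],0],[[0.005,0.004,0.012],0],[[0.005,0.004,0.018],0],[[0.005,0.004,0.020],0],[[0.005,0.004,0.020],0]]';python3 -c "
from h import *
s=r.get_image('scene');print(r.get_obs()['ee_pos'])
cv2.imwrite('pics/l4.png',cv2.resize(s[240:310,120:210,::-1],(720,560),interpolation=cv2.INTER_CUBIC))"
```

```text
time_s: 38.88
ee_pos: [0.4221, -0.3171, 0.2395]
tcp_rot: [-3.141, 0.009, 0.001]
wrist_force: [0.4, -0.3, -0.3]
width: 0.091
[ 0.4222074  -0.3171775   0.23973061]
```

View pics/l4.png

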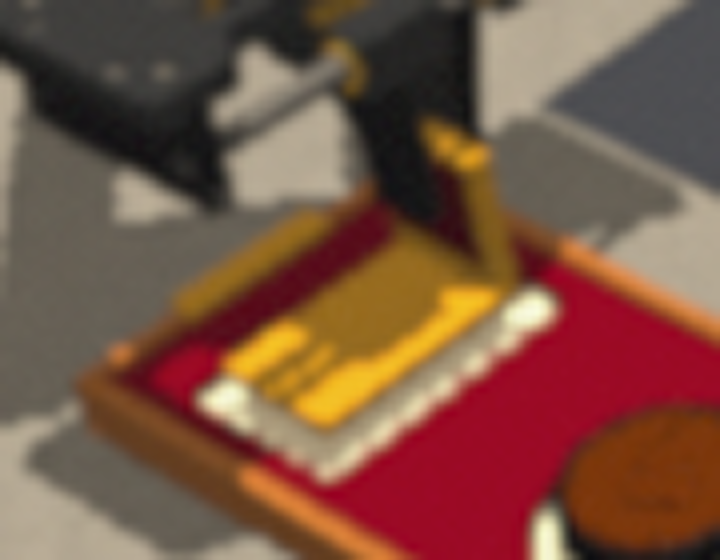

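```bash
python3 -c "
from h import *
f=lambda x,y,z:np.round(ray('scene',x/8+120,y/8+240,z)[:2],4)
print('stand near',f(322,430,.0255),'left',f(224,375,.0255),'right',f(517,290,.0255))
print('cut near',f(330,485,.018),'left',f(195,398,.018),'right',f(562,297,.018))"
```

```text
stand near [ 0.4458 -0.3834] left [ 0.4048 -0.3837] right [ 0.4475 -0.3145]
cut near [ 0.4574 -0.3921] left [ 0.3977 -0.39  ] right [ 0.4537 -0.3044]
```

The stand is centred in the cut-out to about 2 mm. Lowering it gently.

```bash
python3 -m pendant '[[[0.001,-0.001,0.004],0],[[0.001,-0.001,0.008],0],[[0.001,-0.001,0.010],0],[[0.001,-0.001,0.011],0],[[0.001,-0.001,0.011],0]]';python3 -m pendant '[[[0,0,0.001],0],[[0,0,0.002],0],[[0,0,0.0025],0],[[0,0,0.0025],0]]'
```

```text
time_s: 39.55
ee_pos: [0.4233, -0.3162, 0.2287]
tcp_rot: [-3.142, 0.009, 0.0]
wrist_force: [-0.4, -0.8, -1.2]
width: 0.089
time_s: 40.05
ee_pos: [0.4232, -0.3162, 0.2262]
tcp_rot: [-3.142, 0.009, 0.0]
wrist_force: [0.1, -0.1, -1.6]
width: 0.091
```

```bash
python3 -m pendant '[[[0,0,0.0005],0],[[0,0,0.001],0],[[0,0,0.001],0],[[0,0,0.001],0]]'
```

```text
time_s: 40.55
ee_pos: [0.4233, -0.3163, 0.2261]
tcp_rot: [3.142, -0.009, -0.0]
wrist_force: [-2.9, 3.3, 6.3]
width: 0.091
```

Contact at the expected height. Releasing, going straight up, moving aside and checking.

```bash
python3 -m pendant '[[[0,0,0],0],[[0,0,0],0],[[0,0,0],0]]' 0.35;python3 -m pendant '[[[0,0,-0.02],0],[[0,0,-0.06],0],[[0,0,-0.11],0],[[0,0,-0.16],0],[[0,0,-0.16],0]]';python3 -m pendant '[[[0,-0.04,0],0],[[0,-0.09,0],0],[[0,-0.15,0],0],[[0,-0.20,0],0],[[0,-0.20,0],0]]';python3 -c "
from h import *
t=r.get_image('top');s=r.get_image('scene');print(r.get_obs()['ee_pos'])
W=np.zeros((600,800,3),np.uint8);W[:400,:800]=cv2.resize(s[140:340,100:500,::-1],(800,400),interpolation=cv2.INTER_CUBIC)
W[400:,:800]=cv2.resize(t[180:300,170:490,::-1],(800,300),interpolation=cv2.INTER_CUBIC)[60:260];cv2.imwrite('pics/f1.png',W)"
```

```text
time_s: 40.92
ee_pos: [0.4233, -0.3163, 0.2252]
tcp_rot: [3.141, -0.009, 0.0]
wrist_force: [-0.3, 0.8, 0.7]
width: 0.314
time_s: 41.55
ee_pos: [0.4243, -0.3173, 0.3906]
tcp_rot: [3.135, -0.009, 0.011]
wrist_force: [-0.0, -0.9, 0.2]
width: 0.347
time_s: 42.18
ee_pos: [0.424, -0.1134, 0.3841]
tcp_rot: [-3.14, 0.002, 0.002]
wrist_force: [0.3, -0.8, 0.1]
width: 0.35
[ 0.42429878 -0.11598685  0.38458252]
```

View pics/f1.png

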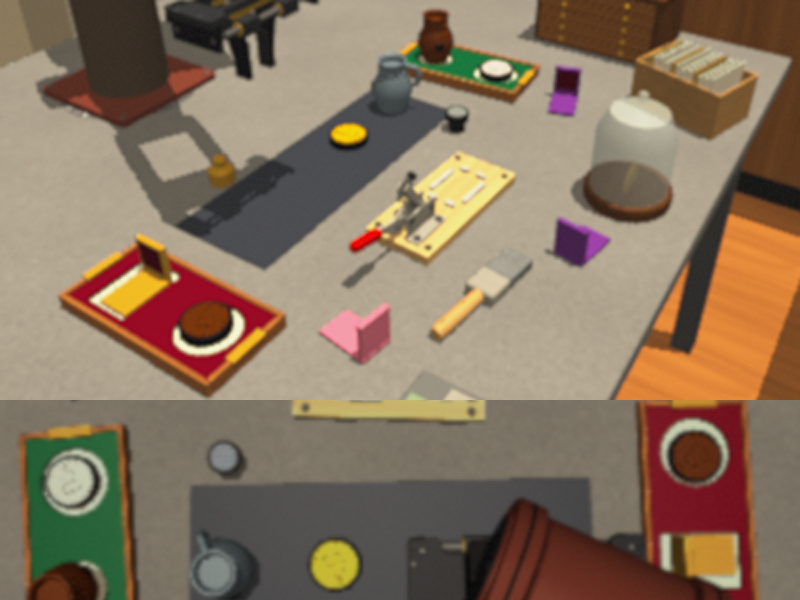

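The picture shows everything in place:
- Brown jug (435,40) and silver medal (495,70) in the green tray.
- Stand (135,285) and bronze medal (205,322) in the burgundy tray.
- Clamp open (405,195).
- Gilt medal (348,134) and grey jug (392,88) where they were.

The robot is touching nothing, so I'm handing in.

```bash
python3 -c "
from bench import r
print(r.sign_off())"
```

```text
the job is handed in; nothing more can be done
None
```

Both trays are made up and the job is handed in, at about 42 s on the robot's clock.

**What I did:** I placed the brown jug and then the silver medal in the green tray, and the bronze medal in the burgundy tray. I then swung the clamp handle back to its stop (about 10 N felt), lifted the stand out, and set it in the rectangular cut-out.

**Last checks:**
- **Seating:** in the last pictures all four items are upright and flat in their cut-outs. Each touched down at, or within about 1 mm of, the expected height, with under 7 N on the wrist.
- **Clamp:** it stayed open, with its arm past vertical.
- **Left alone:** the gilt medal and grey jug look untouched, and the arm was clear of everything.

**What disagreed:**
- **Camera offset:** the two cameras differed by about 5–10 mm. I averaged them for pickups, and shifted the stand about 5 mm in x and 4 mm in y before setting it down.
- **Bronze medal:** I gripped it a little high at first and regripped 2 mm lower. It lies about 4–5 mm off-centre in its cut-out, still flat inside.
- **Pictures:** I viewed 18 pictures, over the budget of 14 plus one or two.

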